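Right the toppled beaker, then hold the keeper lever at its third click

TASK

One of the three beakers in the carrying lane has toppled over the front rail: stand it upright on the lane's floor in its gap and let go of it, clear of its two neighbours, which must stay standing where they are. Then press the lever at the end of the lane down past its first two clicks to the third, which draws the keeper bar over the beakers' rims, without driving it down onto its end stop, and finish while still holding the lever at the third click, since it springs back if let go. Leave the mug left of the lane, the bowl and the tag stack alone.

Things in the scene. Friction and masses are not known exactly. Their poses are not given: they have to be found in the camera images.
- beaker_mid (a point): The toppled beaker: open speckled sand cup, 73 mm high, 44 mm wide at the base, 56 at the rim, about 0.2 kg. Point on its axis half-way up (36.5 mm from the base); z runs from base to mouth. At the start it leans over the front rail, mouth towards the robot, axis 55 to 60 degrees from vertical, base edge on the lane floor, in the middle place or the one farthest from the lever. Gaps to neighbours: 36 mm.
- neighbour_a_mid (a point): One of the two identical beakers standing upright in the lane, the one nearest the lever; the point is on its axis half-way up (36.5 mm above the lane's floor).
- neighbour_b_mid (a point): The other identical beaker standing upright in the lane; the point is on its axis half-way up.
- lane_mid (a point): The fixed wooden lane: middle of its floor (top of an 8 mm board); x points away from the robot across the lane, y along the row towards the lever, z up. It is 90 mm wide in x between a back rail 22 mm and a front rail 26 mm high (notched to 11 mm, 36 mm wide, at each place), and 274 mm long in y between end strips 12 mm high. The three beakers' places are at y = -92, 0 and 92 mm, x = 4 mm.
- keeper_bar (a point): Middle of the keeper bar (aluminium, 276 mm along y, 14 mm wide, 10 mm thick; underside 5 mm above standing beakers' rims). It is parked at x = 67 mm in the lane's frame, between two posts (22 x 18 mm, at x = 92, y = +-125 mm, tops 94 mm above the lane floor); pressing the lever draws it towards the robot, 48 mm at the third click.
- lever_pivot (a point): The lever's hinge axis, along the lane's y, 80 mm above the worktop, at x = 88, y = 165 mm in the lane's frame, between dark steel cheeks with tops 92 mm above the worktop. An aluminium quadrant of 53 mm radius, 21 to 31 mm to the +y side of the arm, carries three brass studs, one per click, the third lowest; a steel pin on the arm passes over them.
- lever_pad (a point): Middle of the upper face of the wooden thumb pad (34 x 34 x 10 mm) at the end of the lever, 100 mm from the hinge along the arm; its z axis is normal to the pad's face. The arm points to the robot (the lane's -x) and starts 0.45 rad above level.
- lever (a joint): Lever angle in rad: 0 at rest, growing as the pad is pressed down. Clicks are felt at 0.24, 0.48 and 0.72; the end stop is at 0.90. No click holds it: the spring always drives it back to 0. Pressing the pad takes about 5 N at the start and 8 N at the third click, with a ripple of 1.5 N at each click.
- mug_speck: Bystander (must not be moved): speckled sand mug with a handle, 63x82x59 mm, left of the lane; origin at the centre of its underside.
- bowl_clay: Bystander: low round terracotta bowl, 71x71x27 mm, in front of the lane; origin at the centre of its underside.
- tag_stack: Bystander: banded stack of kraft price tags, 36x48x12 mm, in front of the lane; origin at the centre of its underside.

How it is judged:
On the way, in this order (a step that is already met when the one before it is completed fails the run):
1. the toppled beaker stands upright in the lane, released, clear of its neighbours (angle between beaker_mid's own z axis and vertical below 0.1 rad and x of beaker_mid in the frame of lane_mid between -0.03 and 0.03 m and y of beaker_mid in the frame of lane_mid between -0.125 and 0.125 m and z of beaker_mid in the frame of lane_mid between 0.031 and 0.043 m and horizontal distance between beaker_mid and neighbour_a_mid above 0.06 m and horizontal distance between beaker_mid and neighbour_b_mid above 0.06 m and contact force between the fingers and beaker below 0.1 N and linear speed of beaker below 0.02 m/s), for 0.3 s.
2. the lever is held down at its third click (value of joint lever between 0.63 and 0.81 rad and contact force between the fingers and lever above 1.5 N and velocity of joint lever between -0.05 and 0.05 rad/s), for 0.5 s.
At the end, for the whole second after the job is handed in: The beaker stands on the lane's floor between the rails, within 0.10 rad of upright, at rest, released, its axis at least 60 mm from each neighbour's, and the fingers press the lever with more than 1.5 N, holding it still at the third click (joint between 0.63 and 0.81 rad; the click is at 0.72) (all of step 1 and all of step 2); the arm keeps its last pose, push and grip.
It fails at once if a neighbouring beaker is tipped (over 0.30 rad) or shifted more than 20 mm (angle between any of neighbour_a_mid, neighbour_b_mid's own z axis and vertical above 0.3 rad or distance of any of neighbour_a_mid, neighbour_b_mid from where it was at the start of the episode above 0.02 m).
It fails at once if the lever is driven down onto its end stop (beyond 0.87 rad) (value of joint lever above 0.87 rad).
It fails at once if the mug, the bowl or the tag stack is moved more than 20 mm (distance of any of mug_speck, bowl_clay, tag_stack from where it was at the start of the episode above 0.02 m).
It also fails if it takes over 58 s, if anything falls off the work surface, if the arm or the gripper's body presses on something with over 40 N, if the wrist force passes 120 N, or if a joint passes its speed limit or range.

ROBOT

A 6-joint arm with a two-finger parallel gripper is mounted at the origin on a cart in front of the work surface, level with it; the furniture and walls round the work are solid. World frame = base frame: x ahead of the robot, y to its left, z up, the work surface at z = 0. Lengths are in m, angles in rad, forces in N, time in s.
With the tool pointing down it reaches from about 0.325 to 0.85 m from the base axis. Payload 15.5 kg.
Tool frame: the origin (TCP) lies on the centre line of the jaws, within the pads' length; the fingertips stand 19 mm ahead of it and the grasp point (between the pads) is the TCP; z points along the fingers, y is the direction in which the jaws open and shut (so a half turn about z gives the same grasp; the last joint's range is limited). The gripper opens to 91 mm and grips with 3 to 60 N. Pads are 32 mm wide; open, the fingers measure 118 mm over their backs; the gripper's body (76 mm by 178 mm) begins 60 mm behind the grasp point.
Start: joints at [1.171, 0.494, 1.345, -0, 1.302, -0.096], TCP at [0.187, 0.596, 0.203] pointing down, gripper open.
Joint ranges: [-2.91, 2.91], [-0.82, 2.16], [0.22, 2.67], [-1.22, 4.37], [0.12, 2.79], [-3.08, 3.08]. Speed limits (rad/s): [1.89, 1.89, 2.57, 3.01, 3.01, 3.01].

INTERFACE

Orientations are given as [roll, pitch, yaw] about the fixed x, y, z axes, in that order (R = Rz(yaw) Ry(pitch) Rx(roll)).
In Python, from station import read_state, optics, manip gives the robot as it stands.
- The arm moves only by the tool send_rows, never from a script. Its argument "moves" is text: rows parted by semicolons, each of 7 numbers parted by spaces: the shift along the tool's x, y, z in mm, then the turn, a rotation vector about the tool's x, y, z in degrees, then the opening, from 0 (shut) to 1 (fully open). In form: x y z wx wy wz fingers; .... A call has 1 to 12 rows; each row is the pose to reach, as a shift and turn from the pose commanded when the call began, along the tool's axes at that moment; what a row does not reach only later rows make up. A row lasts 1/8 s, in which the tool goes at most 62.5 mm and 10.7 degrees, less where a joint would pass 70% of its speed; a pose out of reach is approached as far as the arm can. A call with a gripper value outside its range is refused whole. The fingers move at their own pace and stop on an object; "force" is the grip in N (left out, the last holds). Time passes only in rows, so rows that repeat a pose let the fingers close. It gives the time, the measured TCP pose, the force and the opening at its end, in the units of the state.
- read_state(): the state, without advancing time (a new reading comes with each control period).
- optics.camera(name): name is "side" or "top"; returns a dict with "frame" (480x640x3 uint8, red, green, blue), "mtx" (3x3 intrinsics, pixels), "R" (3x3) and "t" (3): a world point X has camera coordinates R X + t. Camera axes: x right, y down, z forward; pixel columns grow to the right and rows downward; lengths in m; the calibration is good to about 2 mm. A picture is of the moment at which its call begins. There is no depth.
- manip.finish_job(): hands the job in, once; it reports no verdict.
The state is a dict: "time": time; "q": joint angles; "qvel": joint speeds; "joint_efforts": joint torques, N m; "tcp_pos": TCP position; "tcp_rot": TCP orientation; "wrist_force": force on the tool from outside, world axes, zero at the start; "moment": the same for the moment, N m; "gripper_width": finger opening in m.
Only numpy, scipy, OpenCV 4.12 (cv2) and the standard library are available. Lean on these libraries where they do the work, as an engineer would, in place of code of your own. Each camera call takes 0.05 s, during which the arm holds its last target.

## Working session

There is one attempt and no reset: what is moved stays moved. The work goes in short steps, Python scripts to look and compute and a tool call to move; the robot and the scene stay as the last step left them, time stands still between calls to the robot, and variables do not carry over. Pictures are saved under pics/ and viewed, and the job is handed in when it is done.

Besides the shell and the picture viewer there is one more tool, called after "Emit:" in YAML: its name, and indented under it one key for each argument. send_rows: Moves the arm, as the interface text tells. Its arguments: {"type":"object","properties":{"moves":{"type":"string"},"force":{"type":"number"}},"required":["moves"]}

```bash
mkdir -p pics; ls; python3 - <<'E'
from station import read_state, optics, manip
import cv2, numpy as np
s=read_state(); print({k:np.round(v,3) for k,v in s.items()})
for n in("side","top"):
    c=optics.camera(n); cv2.imwrite(f"pics/{n}0.png",c["frame"][:,:,::-1]); print(n,c["mtx"],c["R"],c["t"], -c["R"].T@c["t"])
    np.savez(f"{n}.npz",mtx=c["mtx"],R=c["R"],t=c["t"])
E
```

```text
pics
{'time': np.float64(0.0), 'q': array([ 1.171,  0.494,  1.346,  0.   ,  1.303, -0.095]), 'qvel': array([-0.002,  0.   , -0.001,  0.   ,  0.   ,  0.   ]), 'joint_efforts': array([ 1.0000e-03, -8.7884e+01, -3.8186e+01,  7.1000e-02,  5.3000e-02,
       -0.0000e+00]), 'tcp_pos': array([0.187, 0.596, 0.203]), 'tcp_rot': array([-3.14 , -0.   ,  2.838]), 'wrist_force': array([-0.503, -0.437, -0.485]), 'moment': array([ 0.063, -0.016,  0.032]), 'gripper_width': np.float64(0.092)}
side [[463.6580513    0.         317.76317764]
 [  0.         463.6580513  245.87997242]
 [  0.           0.           1.        ]] [[ 0.83076445 -0.55620996  0.02146888]
 [-0.32974596 -0.52285481 -0.78606008]
 [ 0.44843955  0.64595149 -0.61777718]] [-0.4948558   0.14455619  0.8539768 ] [ 0.07581845 -0.75128941  0.65182123]
top [[522.12001065   0.         313.92145302]
 [  0.         522.12001065 243.71252687]
 [  0.           0.           1.        ]] [[-2.58525649e-02 -9.99653114e-01 -5.02957663e-03]
 [-9.73956752e-01  2.63210757e-02 -2.25200900e-01]
 [ 2.25255165e-01 -9.23430748e-04 -9.74299368e-01]] [-0.15792557  0.4909384   1.00597513] [ 0.2474689  -0.16986387  1.0898864 ]
```

View pics/side0.png

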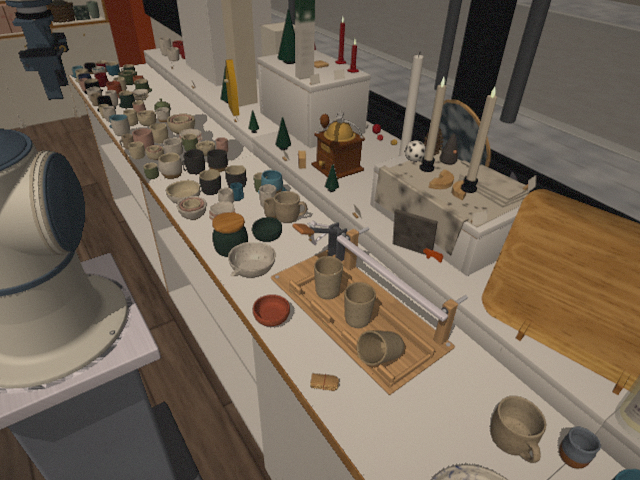

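View pics/top0.png

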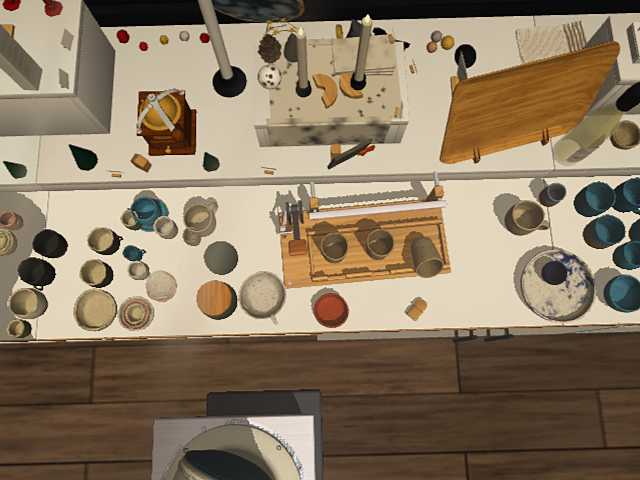

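The fallen beaker is at the place farthest from the lever (top ≈ (427,257), side ≈ (380,348)). The lever pad is at top ≈ (298,247). I'll enlarge both views next.

```bash
python3 - <<'E'
import cv2
a=cv2.imread("pics/top0.png")[165:315,265:465]; cv2.imwrite("pics/top0c.png",cv2.resize(a,None,fx=4,fy=4,interpolation=cv2.INTER_CUBIC))
a=cv2.imread("pics/side0.png")[210:395,260:460]; cv2.imwrite("pics/side0c.png",cv2.resize(a,None,fx=3.2,fy=3.2,interpolation=cv2.INTER_CUBIC))
E
```

```text
(no output)
```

View pics/top0c.png

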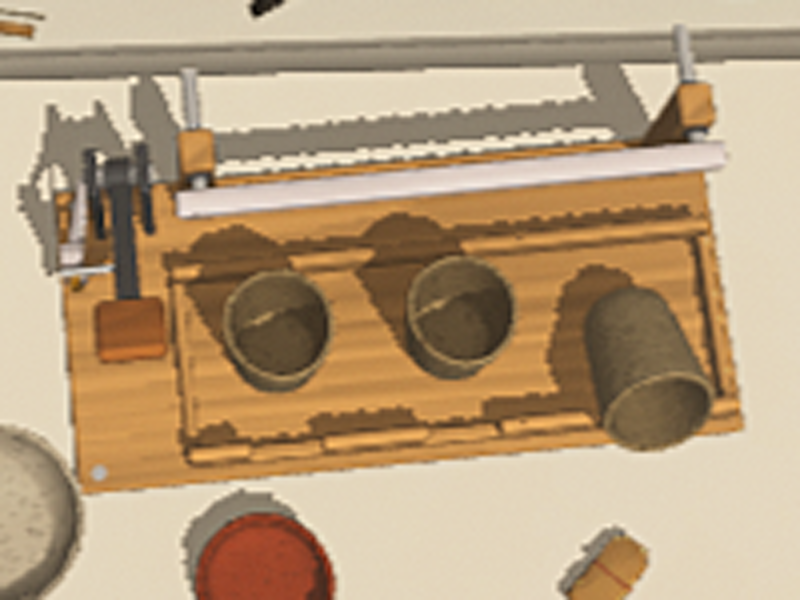

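View pics/side0c.png

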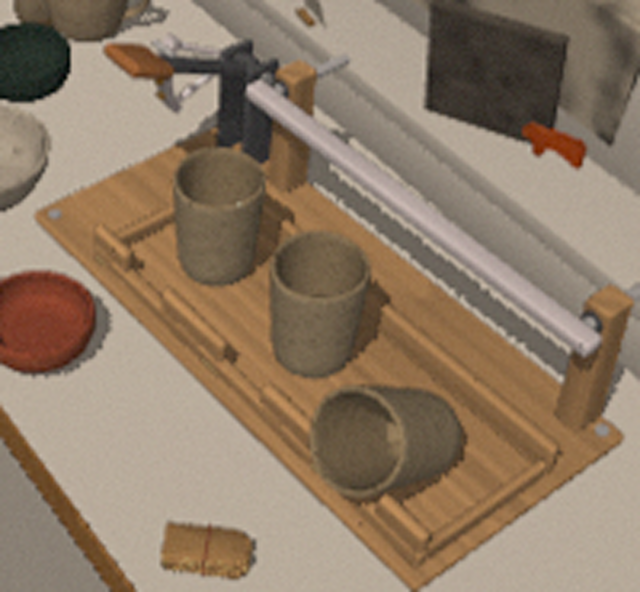

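```bash
cat > h.py <<'E'
import numpy as np
from scipy.optimize import least_squares
C={n:dict(np.load(f"{n}.npz")) for n in("side","top")}
def proj(n,X):
    c=C[n]; p=np.atleast_2d(X)@c["R"].T+c["t"]; p=p@c["mtx"].T; return p[:,:2]/p[:,2:]
tc=lambda u,v:(265+u/4,165+v/4)
sc=lambda u,v:(260+u/3.2,210+v/3.2)
def w(p,L):
    x,y,a=p; L=np.atleast_2d(L); c,s=np.cos(a),np.sin(a)
    return np.c_[x+c*L[:,0]-s*L[:,1], y+s*L[:,0]+c*L[:,1], .008+L[:,2]]
E
python3 - <<'E'
from h import *
obs=[("top",tc(197,150),(.092,.125,.094)),("top",tc(697,103),(.092,-.125,.094)),
("top",tc(277,323),(.004,.092,.073)),("top",tc(461,308),(.004,0,.073)),
("side",sc(220,179),(.004,.092,.073)),("side",sc(320,265),(.004,0,.073)),
("side",sc(295,72),(.092,.125,.094)),("side",sc(607,298),(.092,-.125,.094))]
f=lambda p:np.ravel([proj(n,w(p,L))[0]-uv for n,uv,L in obs])
r=least_squares(f,[.5,-.2,0]); print(r.x); print(np.round(r.fun.reshape(-1,2),1))
p=r.x; np.save("lane.npy",p)
def tri(a,b):
    return least_squares(lambda X:np.r_[proj("top",X)[0]-a,proj("side",X)[0]-b],[.5,-.2,.05])
def toL(X):
    c,s=np.cos(p[2]),np.sin(p[2]); d=X-np.r_[p[:2],.008]; return np.r_[c*d[0]+s*d[1],-s*d[0]+c*d[1],d[2]]
for nm,a,b in [("na",tc(277,323),sc(220,179)),("nb",tc(461,308),sc(320,265)),("toprim",tc(658,407),sc(359,441)),("pad",tc(131,328),sc(140,60))]:
    q=tri(a,b); print(nm,np.round(q.x,4),"lane",np.round(toL(q.x),4),np.round(q.fun,1))
# expected pad
for nm,L in [("pad pred",(.088-.1*np.cos(.45),.165,.072+.1*np.sin(.45))),("barL",(.067,.138,.088)),("barR",(.067,-.138,.088)),("frontrail in corner",(-.045,.137,.0)),("mid-72",(.004,-.092,0))]:
    P=w(p,L); print(nm,np.round(P,4),proj("top",P),(proj("top",P)-[265,165])*4,(proj("side",P)-[260,210])*3.2)
E
```

```text
[ 0.47631351 -0.30454826  0.06619924]
[[ 0.1 -0.2]
 [ 0.4  0.3]
 [ 0.8  0.6]
 [ 0.9  0.1]
 [-1.  -1.3]
 [ 0.1 -0.9]
 [ 0.  -1.3]
 [ 0.4 -0.1]]
na [ 0.4771 -0.2113  0.0756] lane [0.0069 0.0929 0.0676] [ 0.1 -0.2 -0.2  0. ]
nb [ 0.4815 -0.3029  0.077 ] lane [0.0053 0.0013 0.069 ] [-0.  0.  0. -0.]
toprim [ 0.432  -0.401   0.0591] lane [-0.0506 -0.0933  0.0511] [-0.   0.1  0.1 -0. ]
pad [ 0.4656 -0.1401  0.1238] lane [0.0002 0.1648 0.1158] [ 0.1 -0.2 -0.2  0. ]
pad pred [[ 0.4634 -0.14    0.1235]] [[297.82298866 248.00995732]] [[131.29195465 332.0398293 ]] [[136.15656944  61.62370216]]
barL [[ 0.534  -0.1624  0.096 ]] [[308.94101845 215.86691048]] [[175.76407379 203.4676419 ]] [[250.63161777  79.55916065]]
barR [[ 0.5523 -0.4378  0.096 ]] [[447.30143029 203.38441925]] [[729.20572117 153.537677  ]] [[594.18394813 341.2006228 ]]
frontrail in corner [[ 0.4223 -0.1708  0.008 ]] [[314.81972836 278.70775626]] [[199.27891345 454.83102506]] [[106.83265405 256.00469234]]
mid-72 [[ 0.4864 -0.3961  0.008 ]] [[420.12784044 246.06279965]] [[620.51136176 324.2511986 ]] [[422.03134773 453.09912421]]
```

```bash
cat > bk.py <<'E'
from h import *
import cv2
p=np.load("lane.npy")
def circles(b):
    x,y,z,t,a=b   # base centre lane, tilt, heading of mouth from -x toward +y
    ax=np.array([-np.sin(t)*np.cos(a),np.sin(t)*np.sin(a),np.cos(t)])
    u=np.cross(ax,[0,0,1.]); u/=np.linalg.norm(u); v=np.cross(ax,u)
    th=np.linspace(0,2*np.pi,60,endpoint=False)[:,None]
    k=np.cos(th)*u+np.sin(th)*v; B=np.array([x,y,z])
    return w(p,B+.022*k), w(p,B+.073*ax+.028*k)
E
python3 - <<'E'
from bk import *
rim={"top":[tc(*q) for q in[(606,415),(712,390),(660,373),(650,450),(620,438)]],"side":[sc(*q) for q in[(312,440),(345,387),(365,497),(405,455)]]}
out={"top":[tc(*q) for q in[(630,287),(587,320),(665,310),(597,370),(690,350)]],"side":[sc(*q) for q in[(465,440),(425,388),(455,410),(440,478)]]}
def f(b,full=False):
    bb=np.r_[b[0],b[1],.022*np.sin(b[2]),b[2],b[3]]
    cb,cr=circles(bb); r=[]
    for n in rim:
        hull=cv2.convexHull(np.r_[proj(n,cb),proj(n,cr)].astype(np.float32))
        el=proj(n,cr).astype(np.float32)
        r+=[cv2.pointPolygonTest(el,q,True) for q in rim[n]]+[cv2.pointPolygonTest(hull,q,True) for q in out[n]]
    return np.array(r)
r=least_squares(f,[0,-.092,1.0,0],diff_step=1e-3,x_scale=[.01,.01,.1,.1]); b=r.x
print(b,np.degrees(b[2:])); print(np.round(r.fun,1))
bb=np.r_[b[0],b[1],.022*np.sin(b[2]),b[2],b[3]]; np.save("bk.npy",bb)
cb,cr=circles(bb); print("base",cb.mean(0),"mouth",cr.mean(0))
for n,o,s in(("top",(265,165),4),("side",(260,210),3.2)):
    im=cv2.imread(f"pics/{n}0c.png")
    for c in(cb,cr): cv2.polylines(im,[((proj(n,c)-o)*s).astype(int)],True,(0,0,255),1)
    for L in [(.067,.138,.088),(.067,-.138,.088)]+[(x,y,0) for x in(-.045,.045) for y in(-.137,.137)]:
        cv2.circle(im,tuple(((proj(n,w(p,L))[0]-o)*s).astype(int)),3,(255,0,0),-1)
    cv2.imwrite(f"pics/{n}_ov.png",im)
im=np.hstack([cv2.imread("pics/top_ov.png")[200:,400:],cv2.imread("pics/side_ov.png")[192:592,:][:,200:]]); cv2.imwrite("pics/ov.png",cv2.resize(im,None,fx=.95,fy=.95))
E
```

```text
[ 0.00474853 -0.09254459  0.9788244  -0.04422074] [56.08250689 -2.53366159]
[-1.5  1.3 -0.9  0.8  1.   0.7  0.1  2.  -0.1  1.4  0.9  1.4 -0.6 -0.6
 -0.3 -0.4  0.8 -1.9]
base [ 0.48717355 -0.39657603  0.02625652] mouth [ 0.42696401 -0.40325152  0.06699041]
```

View pics/ov.png

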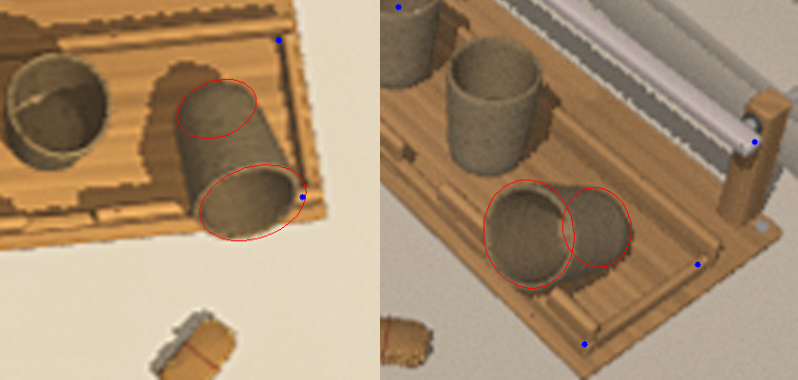

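```bash
cat > rows.py <<'E'
import numpy as np
from scipy.spatial.transform import Rotation as Ro, Slerp
from station import read_state
def cur():
    s=read_state(); return np.array(s["tcp_pos"]),Ro.from_euler("xyz",s["tcp_rot"])
def rows(P,R,g,base=None):
    p0,R0=base or cur(); out=[]
    if np.isscalar(g): g=[g]*len(P)
    for p,r,gg in zip(P,R,g):
        d=R0.inv().apply(np.array(p)-p0)*1000; v=np.degrees((R0.inv()*r).as_rotvec())
        out.append(" ".join(f"{a:.0f}" for a in d)+" "+" ".join(f"{a:.1f}" for a in v)+f" {gg:g}")
    return "; ".join(out)
def orient(yaw,tilt):  # tool x at yaw when down; then tilted so the tool z leans along tool x heading by tilt
    return Ro.from_euler("z",yaw)*Ro.from_euler("y",-tilt)*Ro.from_euler("x",np.pi)
E
python3 - <<'E'
from rows import *
print(orient(.07,.9).apply([0,0,1]),orient(.07,.9).apply([0,1,0]))
p,R=cur()
t=np.linspace(0,1,13)[1:]
az=np.radians(72.6+(8-72.6)*t); r=.625+(.5-.625)*t; z=.203+.08*t
print(rows(np.c_[r*np.cos(az),r*np.sin(az),z],[orient(2.838-1.7*k,0) for k in t],.82))
E
```

```text
[ 0.78140854  0.05478811 -0.62160997] [ 6.99428473e-02 -9.97551000e-01  7.63278329e-17]
-58 -13 -7 -0.1 -0.0 8.1 0.82; -113 -31 -14 -0.1 0.0 16.2 0.82; -165 -54 -20 -0.1 0.0 24.3 0.82; -214 -82 -27 -0.1 0.0 32.5 0.82; -259 -114 -33 -0.1 0.0 40.6 0.82; -301 -149 -40 -0.1 0.0 48.7 0.82; -337 -188 -47 -0.1 0.0 56.8 0.82; -370 -229 -53 -0.1 0.0 64.9 0.82; -398 -272 -60 -0.1 0.0 73.0 0.82; -420 -317 -67 -0.1 0.0 81.2 0.82; -439 -363 -73 -0.1 0.0 89.3 0.82; -452 -410 -80 -0.1 0.0 97.4 0.82
```

Emit:
send_rows:
  moves: "-58 -13 -7 0 0 8 0.82; -113 -31 -14 0 0 16 0.82; -165 -54 -20 0 0 24 0.82; -214 -82 -27 0 0 32 0.82; -259 -114 -33 0 0 40 0.82; -301 -149 -40 0 0 48 0.82; -337 -188 -47 0 0 56 0.82; -370 -229 -53 0 0 64 0.82; -398 -272 -60 0 0 73 0.82; -420 -317 -67 0 0 81 0.82; -439 -363 -73 0 0 89 0.82; -452 -410 -80 0 0 97 0.82"

```text
time: 1.6
tcp_pos: [0.4956, 0.0683, 0.2832]
tcp_rot: [-3.141, 0.0, 1.14]
wrist_force: [0.8, -0.2, -1.1]
gripper_width: 0.0747
```

```bash
python3 - <<'E'
from rows import *
p,R=cur(); print(read_state()["q"])
t=np.linspace(0,1,13)[1:]
T=orient(.08,.94); S=Slerp([0,1],Ro.concatenate([R,T])); print(np.degrees((R.inv()*T).magnitude()))
P=p+t[:,None]*(np.array([.36,-.405,.17])-p)
print(rows(P,[S(k) for k in t],.82))
E
```

```text
[ 1.74921283e-02  2.40782565e-01  1.52372637e+00 -6.44551981e-06
  1.37750581e+00  4.48209546e-01]
79.44417425332684
-41 6 9 -2.4 4.0 4.7 0.82; -81 12 19 -4.7 8.1 9.3 0.82; -122 19 28 -7.1 12.1 14.0 0.82; -162 25 38 -9.5 16.2 18.7 0.82; -203 31 47 -11.9 20.2 23.3 0.82; -243 37 57 -14.2 24.3 28.0 0.82; -284 43 66 -16.6 28.3 32.7 0.82; -324 50 76 -19.0 32.4 37.4 0.82; -365 56 85 -21.4 36.4 42.0 0.82; -406 62 94 -23.7 40.5 46.7 0.82; -446 68 104 -26.1 44.5 51.4 0.82; -487 74 113 -28.5 48.6 56.0 0.82
```

Emit:
send_rows:
  moves: "-41 6 9 -2.4 4 4.7 0.82; -81 12 19 -4.7 8 9.3 0.82; -122 19 28 -7 12 14 0.82; -162 25 38 -9.5 16 18.7 0.82; -203 31 47 -12 20 23.3 0.82; -243 37 57 -14 24 28 0.82; -284 43 66 -16.6 28.3 32.7 0.82; -324 50 76 -19 32.4 37.4 0.82; -365 56 85 -21.4 36.4 42 0.82; -406 62 94 -23.7 40.5 46.7 0.82; -446 68 104 -26 44.5 51.4 0.82; -487 74 113 -28.5 48.6 56 0.82"

```text
time: 3.1
tcp_pos: [0.361, -0.4058, 0.1699]
tcp_rot: [-3.141, -0.943, 0.081]
wrist_force: [0.6, 0.4, -0.2]
gripper_width: 0.0752
```

```bash
python3 - <<'E'
from rows import *
from station import optics
import cv2
print(read_state()["q"]); p,R=cur(); print(p,R.apply([0,0,1]),R.apply([0,1,0]))
T=orient(.08,.96); d=T.apply([0,0,1]); G=np.array([.449,-.400,.056])
for k in(.1,.07,.0): print(rows([G-k*d],[T],.82))
for n,sl in(("side",np.s_[180:420,200:500]),("top",np.s_[165:345,265:505])):
    c=optics.camera(n)["frame"][:,:,::-1][sl]; cv2.imwrite(f"pics/{n}1.png",cv2.resize(c,None,fx=2.5,fy=2.5,interpolation=cv2.INTER_CUBIC))
E
```

```text
[-1.55132441  0.54597438  1.99190215  1.13617877  1.0986301  -0.88061354]
[ 0.36100767 -0.40575768  0.16990994] [ 0.80665198  0.06622276 -0.58730498] [ 8.14653895e-02 -9.96676050e-01 -4.91093975e-04]
-42 1 38 -0.1 1.0 0.0 0.82
-42 1 68 -0.1 1.0 0.0 0.82
-40 1 138 -0.1 1.0 0.0 0.82
```

View pics/side1.png

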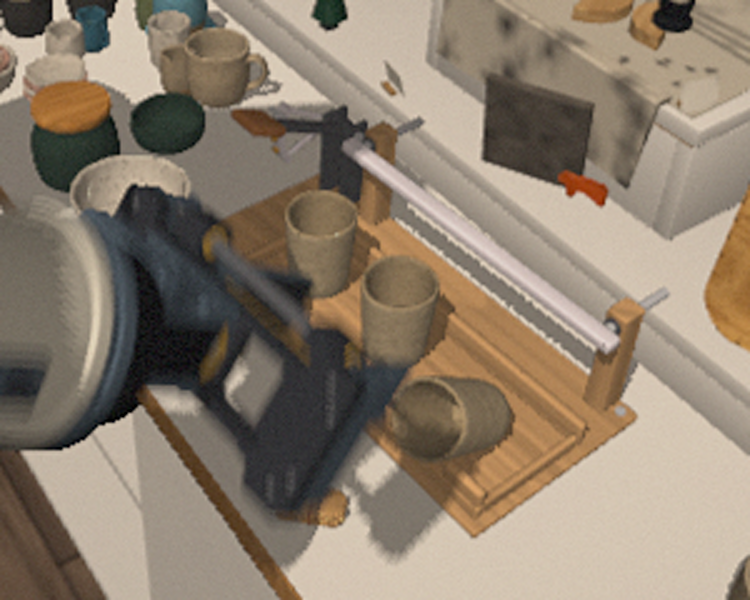

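View pics/top1.png

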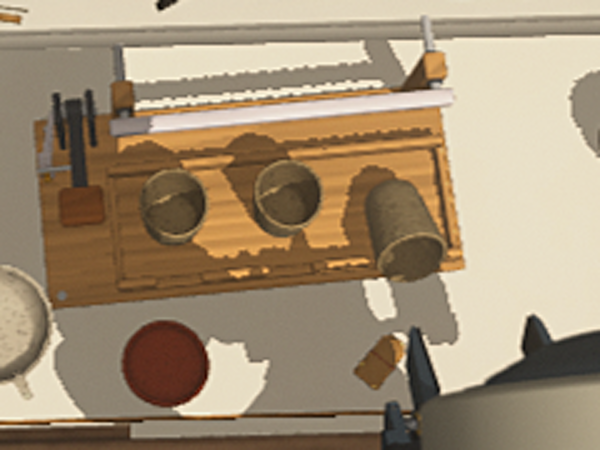

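```bash
python3 - <<'E'
from h import *
from rows import cur
p,R=cur()
for k in [(0,0,.019),(0,.044,.019),(0,-.044,.019),(0,.044,-.04),(0,-.044,-.04)]:
    X=p+R.apply(k); print(k,(proj("top",X)-[265,165])*2.5,(proj("side",X)-[200,180])*2.5)
E
python3 - <<'E'
from station import optics
import cv2
c=optics.camera("top")["frame"][:,:,::-1][220:420,370:570]; cv2.imwrite("pics/top1b.png",cv2.resize(c,None,fx=3,fy=3))
E
```

```text
(0, 0, 0.019) [[453.61558413 307.20927793]] [[375.61521823 356.76115772]]
(0, 0.044, 0.019) [[514.15873081 300.84022327]] [[428.74589228 404.68503033]]
(0, -0.044, 0.019) [[392.95689436 313.59048756]] [[326.60659442 312.55537479]]
(0, 0.044, -0.04) [[540.76960674 362.1083559 ]] [[367.08587906 404.23035417]]
(0, -0.044, -0.04) [[413.57433806 375.61749014]] [[262.89349327 305.66856934]]
```

View pics/top1b.png

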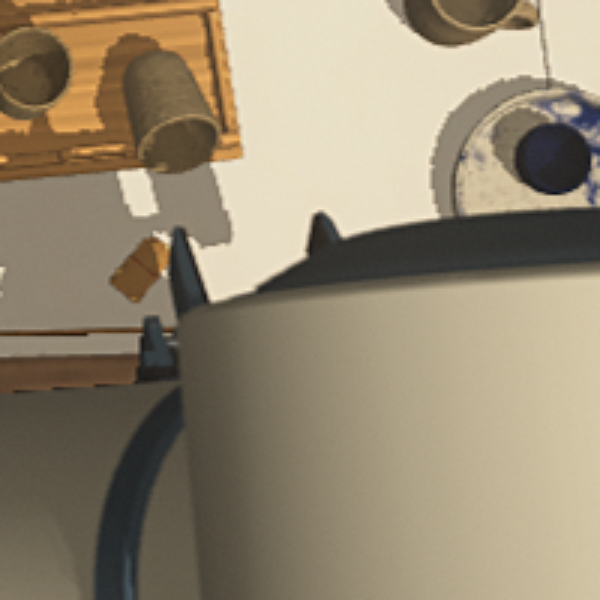

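```bash
python3 - <<'E'
from station import optics
from h import *
from rows import cur
import cv2
p,R=cur()
ims=[]
for n,o in(("side",(260,230)),("top",(370,220))):
    c=optics.camera(n)["frame"][:,:,::-1]; print(np.abs(optics.camera(n)["R"]-C[n]["R"]).max())
    c=np.ascontiguousarray(cv2.resize(c[o[1]:o[1]+160,o[0]:o[0]+130],None,fx=3,fy=3,interpolation=cv2.INTER_CUBIC))
    for sy in(1,-1):
        box=[p+R.apply((sx*.016,sy*y,z)) for z in(.019,-.04) for sx,y in((1,.0375),(1,.051),(-1,.051),(-1,.0375))]
        q=((proj(n,np.array(box))-o)*3).astype(int)
        cv2.polylines(c,[q[:4]],True,(0,0,255),1);cv2.polylines(c,[q[4:]],True,(0,255,0),1)
    ims.append(c)
cv2.imwrite("pics/fing.png",np.hstack(ims))
E
```

```text
0.0
0.0
```

View pics/fing.png

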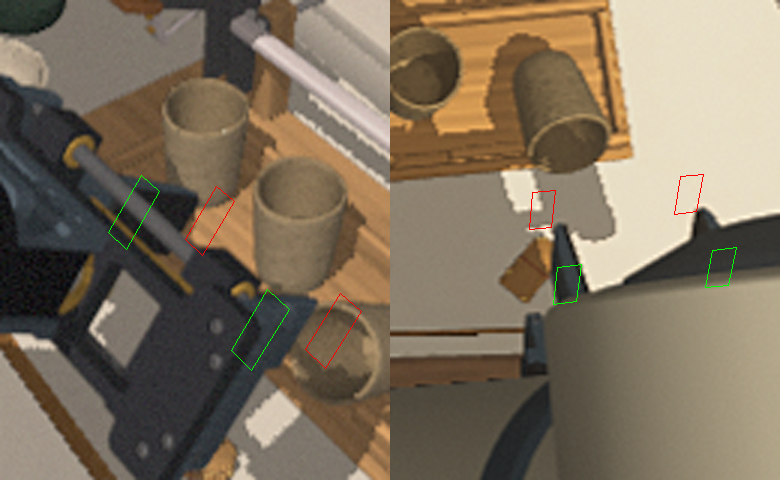

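```bash
python3 - <<'E'
from h import *
from rows import cur
p,R=cur()
for a,b in [((426.7,294),(325.3,294.3)),((475,289.3),(365.3,329.3))]:
    q=least_squares(lambda X:np.r_[proj("top",X)[0]-a,proj("side",X)[0]-b],[.4,-.4,.15]); print(q.x,q.fun,R.inv().apply(q.x-p)*1000)
E
```

```text
[ 0.36089469 -0.36378364  0.18617145] [-0.16054329  0.38023686  0.33197329 -0.08001145] [ 13.69863388 -39.27477639  -7.46728774]
[ 0.366922   -0.44790714  0.18761853] [-0.10785356  0.23324741  0.18958525 -0.04886125] [14.04819164 45.0559886  -9.3069252 ]
```

```bash
python3 - <<'E'
from station import optics
import cv2, numpy as np
c=optics.camera("side")["frame"][:,:,::-1][270:400,270:400]
c=cv2.convertScaleAbs(c,alpha=1.8,beta=20)
d=optics.camera("top")["frame"][:,:,::-1][270:350,400:500]
d=cv2.convertScaleAbs(d,alpha=1.8,beta=20)
c=cv2.resize(c,(520,520),interpolation=cv2.INTER_CUBIC); d=cv2.resize(d,None,fx=2.7,fy=2.7,interpolation=cv2.INTER_CUBIC)
o=np.zeros((520,800,3),np.uint8);o[:,:520]=c;o[:d.shape[0],525:525+d.shape[1]]=d
cv2.imwrite("pics/zoom.png",o)
E
```

```text
(no output)
```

View pics/zoom.png

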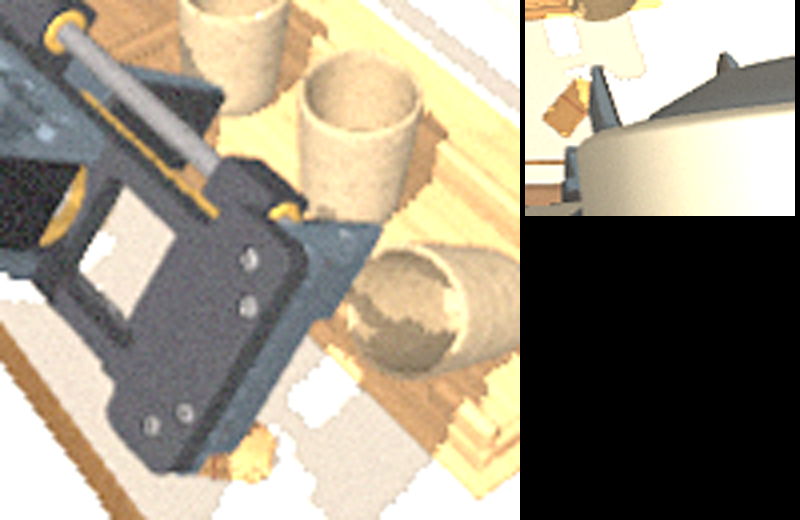

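Emit:
send_rows:
  moves: "-30 0 20 0 1 0 0.82; -42 0 55 0 1 0 0.82; -42 0 88 0 1 0 0.82; -42 0 88 0 1 0 0.82"

```text
time: 4.05
tcp_pos: [0.4093, -0.3986, 0.0838]
tcp_rot: [-3.14, -0.958, 0.087]
wrist_force: [-0.9, 0.2, 0.8]
gripper_width: 0.0746
```

```bash
cat > look.py <<'E'
from station import optics
import cv2, numpy as np, sys
def look(name,s=(290,260,140,130),t=(370,190,110,130)):
    c=optics.camera("side")["frame"][s[1]:s[1]+s[3],s[0]:s[0]+s[2],::-1]
    d=optics.camera("top")["frame"][t[1]:t[1]+t[3],t[0]:t[0]+t[2],::-1]
    f=min(800/(s[2]+t[2]),600/s[3],600/t[3])
    g=lambda a:cv2.convertScaleAbs(cv2.resize(a,None,fx=f,fy=f,interpolation=cv2.INTER_CUBIC),alpha=1.5,beta=15)
    c,d=g(c),g(d); h=max(c.shape[0],d.shape[0]); o=np.zeros((h,c.shape[1]+d.shape[1],3),np.uint8)
    o[:c.shape[0],:c.shape[1]]=c;o[:d.shape[0],c.shape[1]:]=d
    cv2.imwrite(f"pics/{name}.png",o[:600,:800]); print("scale",f,"split",c.shape[1])
E
python3 -c "
from look import *; look('a2')
from rows import *; print(cur()[0], read_state()['wrist_force'],read_state()['q'])"
```

```text
scale 3.2 split 448
[ 0.40824112 -0.39965498  0.08497027] [-0.366609   -0.29256887  0.21313449] [-1.44888261  0.74631107  2.02181459  1.35126149  0.99309577 -1.12149651]
```

View pics/a2.png

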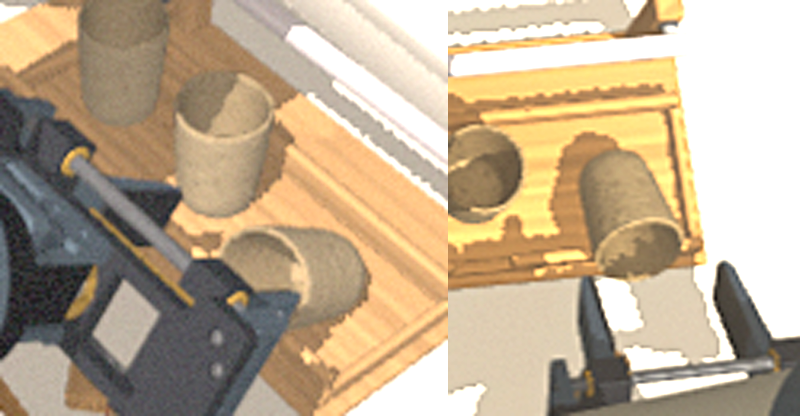

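Emit:
send_rows:
  moves: "0 -4 10 0 0 0 0.82; 0 -4 30 0 0 0 0.82; 0 -4 30 0 0 0 0.82"

```text
time: 4.53
tcp_pos: [0.4325, -0.3936, 0.0672]
tcp_rot: [3.141, -0.958, 0.086]
wrist_force: [0.2, -0.1, 0.4]
gripper_width: 0.0753
```

```bash
python3 -c "
from look import *; look('a3')
from rows import *; print(cur()[0], read_state()['wrist_force'])"
```

```text
scale 3.2 split 448
[ 0.43189297 -0.39400194  0.0676056 ] [-0.26215145  0.74840127 -0.36389503]
```

View pics/a3.png

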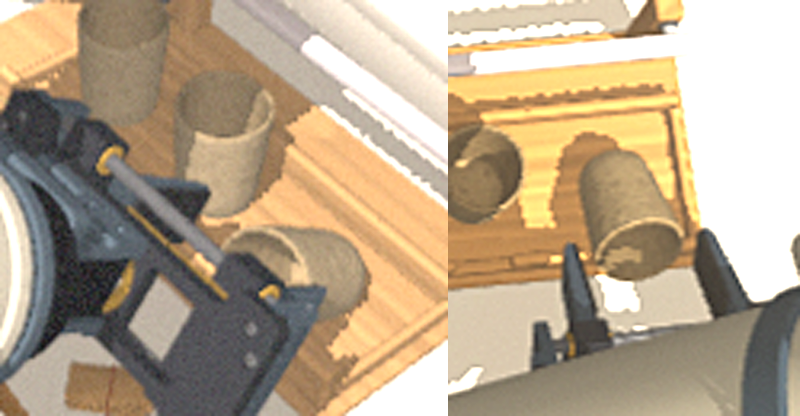

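Emit:
send_rows:
  moves: "0 0 12 0 0 0 0.82; 0 0 24 0 0 0 0.82; 0 0 24 0 0 0 0.82"

```text
time: 5.0
tcp_pos: [0.4523, -0.392, 0.0529]
tcp_rot: [-3.141, -0.958, 0.086]
wrist_force: [0.3, 0.9, 0.3]
gripper_width: 0.0753
```

```bash
python3 -c "
from look import *; look('a4')
from rows import *; print(cur()[0], read_state()['wrist_force'])"
```

```text
scale 3.2 split 448
[ 0.45178437 -0.39220841  0.05333277] [0.0735054  0.31536041 0.33164377]
```

View pics/a4.png

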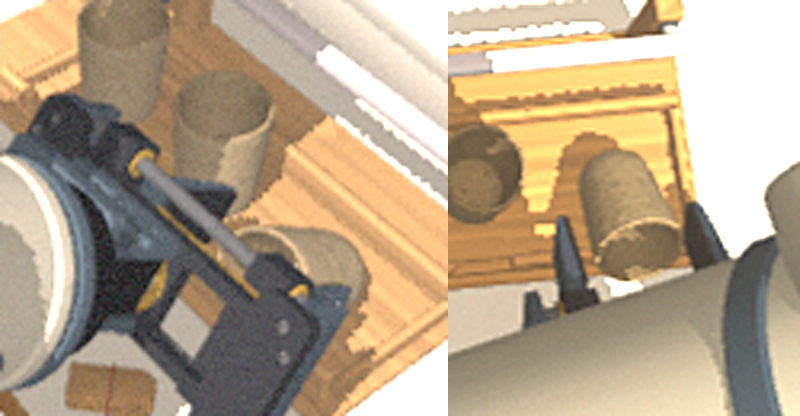

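Emit:
send_rows:
  moves: "0 0 0 0 0 0 0.4; 0 0 0 0 0 0 0.4; 0 0 0 0 0 0 0.4; 0 0 0 0 0 0 0.4"
  force: 15

```text
time: 5.6
tcp_pos: [0.4517, -0.3935, 0.0539]
tcp_rot: [3.138, -0.959, 0.087]
wrist_force: [-0.7, -6.2, 6.0]
gripper_width: 0.0548
```

```bash
python3 -c "
from look import *; look('a5')
from rows import *; s=read_state(); print(cur()[0], s['wrist_force'],s['gripper_width'])"
```

```text
scale 3.2 split 448
[ 0.45171319 -0.39345537  0.05382875] [-0.46235753 -5.11123032  4.13856831] 0.05504218090244109
```

View pics/a5.png

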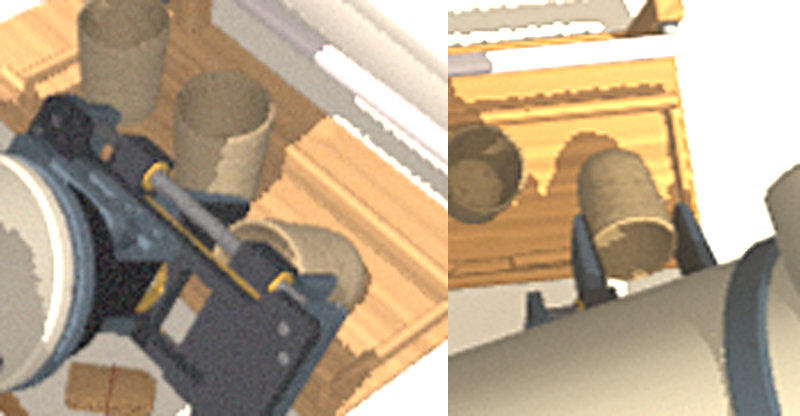

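```bash
python3 - <<'E'
from rows import *
p,R=cur(); E=np.array([.488,-.393,.080])
t=np.linspace(0,1,11)[1:]
T=orient(.07,-.01); S=Slerp([0,1],Ro.concatenate([R,T])); print(np.degrees((R.inv()*T).as_rotvec()))
zz=p[2]+(E[2]-p[2])*np.minimum(1,t*2)
P=p+t[:,None]*(E-p); P[:,2]=zz
print(rows(P,[S(k) for k in t],.4))
E
```

```text
[ -0.28958702 -55.50285159   0.79015295]
6 0 -0 -0.0 -5.6 0.1 0.4; 13 1 -0 -0.1 -11.1 0.2 0.4; 19 1 -0 -0.1 -16.7 0.2 0.4; 25 1 -0 -0.1 -22.2 0.3 0.4; 32 1 -0 -0.1 -27.8 0.4 0.4; 34 2 3 -0.2 -33.3 0.5 0.4; 36 2 6 -0.2 -38.9 0.6 0.4; 38 2 9 -0.2 -44.4 0.6 0.4; 40 2 12 -0.3 -50.0 0.7 0.4; 42 3 15 -0.3 -55.5 0.8 0.4
```

Emit:
send_rows:
  moves: "6 0 0 0 0 0 0.4; 12 0 0 0 -5 0 0.4; 19 1 0 0 -11 0 0.4; 25 1 0 0 -17 0.3 0.4; 32 1 0 0 -23 0.4 0.4; 34 2 3 0 -28 0.5 0.4"

```text
time: 6.45
tcp_pos: [0.4737, -0.3922, 0.0803]
tcp_rot: [-3.137, -0.466, 0.076]
wrist_force: [-0.2, 0.8, -2.8]
gripper_width: 0.055
```

```bash
python3 -c "
from look import *; look('a6')
from rows import *; s=read_state(); print(cur()[0], s['tcp_rot'],s['wrist_force'],s['gripper_width'],s['q'])"
```

```text
scale 3.2 split 448
[ 0.47532685 -0.39232178  0.08082825] [-3.13864314 -0.4684203   0.07932804] [ 0.06909762  0.14649194 -1.83388075] 0.05497381602573009 [-1.03275788  0.56662661  1.78952074  0.69056778  0.69132693 -0.06252827]
```

View pics/a6.png

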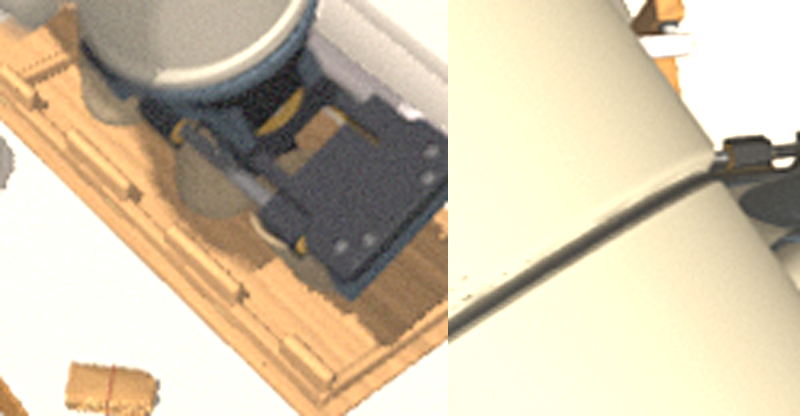

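```bash
python3 - <<'E'
from rows import *
p,R=cur(); E=np.array([.488,-.393,.080])
t=np.linspace(0,1,6)[1:]
T=orient(.07,-.01); S=Slerp([0,1],Ro.concatenate([R,T])); print(np.degrees((R.inv()*T).as_rotvec()))
P=p+t[:,None]*(E-p)
print(rows(P,[S(k) for k in t],.4))
E
```

```text
[ -0.28835676 -27.41048344   0.56590114]
2 0 1 -0.1 -5.5 0.1 0.4; 4 1 3 -0.1 -11.0 0.2 0.4; 7 1 4 -0.2 -16.4 0.3 0.4; 9 1 5 -0.2 -21.9 0.5 0.4; 11 2 6 -0.3 -27.4 0.6 0.4
```

Emit:
send_rows:
  moves: "2 0 1 0 -5.5 0 0.4; 4 1 3 0 -11 0.2 0.4; 7 1 4 0 -16.4 0.3 0.4; 9 1 5 0 -22 0.5 0.4; 11 1 6 0 -27.4 0.6 0.4; 11 1 6 0 -27.4 0.6 0.4"

```text
time: 7.3
tcp_pos: [0.4869, -0.391, 0.0779]
tcp_rot: [-3.13, 0.008, 0.072]
wrist_force: [-0.4, -0.3, -2.6]
gripper_width: 0.0551
```

```bash
python3 -c "
from look import *; look('a7',s=(270,230,180,170))
from rows import *; s=read_state(); print(cur()[0], s['tcp_rot'],s['wrist_force'],s['gripper_width'],s['q'])"
```

```text
scale 2.7586206896551726 split 497
[ 0.48554603 -0.39142436  0.07813561] [-3.1304193   0.00717932  0.06998723] [ 0.45356371 -0.32506847 -1.48657315] 0.055243776553405795 [-0.77538508  0.6339179   1.46699617  0.00234844  1.0538029   0.72428997]
```

View pics/a7.png

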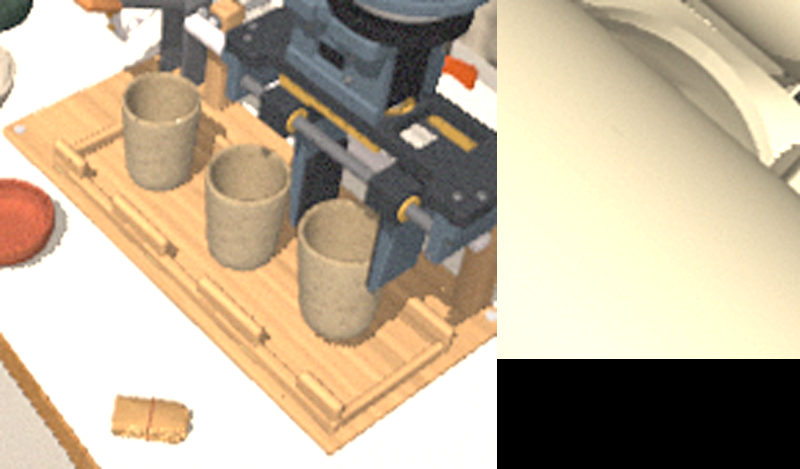

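```bash
python3 - <<'E'
from h import *
c=C["side"]; p=np.load("lane.npy")
def ray(u,v,z):
    o=-c["R"].T@c["t"]; d=c["R"].T@np.linalg.inv(c["mtx"])@np.array([u,v,1]); return o+d*(z-o[2])/d[2]
def toL(X):
    k,s=np.cos(p[2]),np.sin(p[2]); d=X-np.r_[p[:2],.008]; return np.r_[k*d[0]+s*d[1],-s*d[0]+k*d[1],d[2]]
for z in(.1,.107,.114): X=ray(393,312.8,z); print(z,X,toL(X))
for z in(.1,): X=w(p,[(.004,-.092,.026+.0),(.004,-.092,.099)]); print(X,(proj("side",X)-[270,230])*2.7586)
E
```

```text
0.1 [ 0.48198353 -0.38714791  0.1       ] [ 0.00019355 -0.0827938   0.092     ]
0.107 [ 0.47683121 -0.39176714  0.107     ] [-0.00525304 -0.08706208  0.099     ]
0.114 [ 0.4716789  -0.39638637  0.114     ] [-0.01069963 -0.09133037  0.106     ]
[[ 0.48639063 -0.39608215  0.034     ]
 [ 0.48639063 -0.39608215  0.107     ]] [[341.25909562 308.44654869]
 [356.52623434 226.51520704]]
```

Emit:
send_rows:
  moves: "3 1 4 0 0 0 0.4; 7 3 8 0 0 0 0.4; 7 3 13 0 0 0 0.4; 7 3 17 0 0 0 0.4; 7 3 17 0 0 0 0.4"

```text
time: 8.02
tcp_pos: [0.4931, -0.3948, 0.0617]
tcp_rot: [-3.133, 0.009, 0.068]
wrist_force: [-0.2, -0.2, -1.7]
gripper_width: 0.0552
```

```bash
python3 -c "
from look import *; look('a8',s=(330,270,120,110))
from rows import *; s=read_state(); print(cur()[0], s['tcp_rot'],s['wrist_force'],s['moment'])"
```

```text
scale 3.4782608695652173 split 417
[ 0.49333413 -0.39498668  0.0621377 ] [-3.13398107  0.00877139  0.06850482] [ 0.09609102 -0.03116779 -2.32610966] [-0.02355539  0.15487307 -0.01031432]
```

View pics/a8.png

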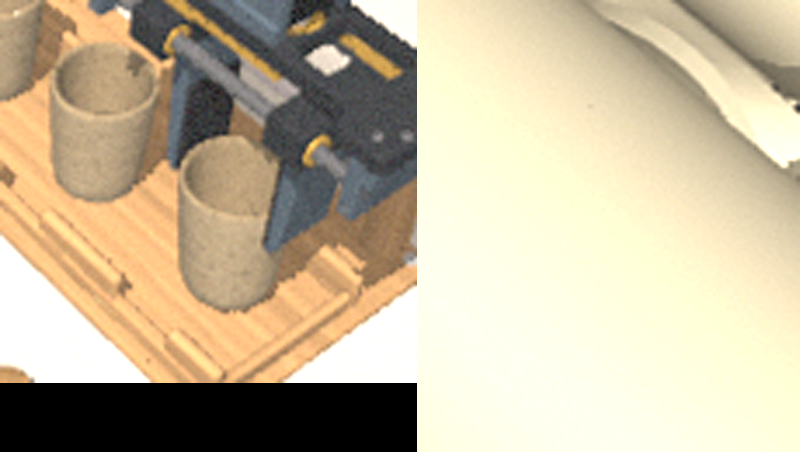

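Emit:
send_rows:
  moves: "0 0 3 0 0 0 0.4; 0 0 6 0 0 0 0.4; 0 0 6 0 0 0 0.4"

```text
time: 8.5
tcp_pos: [0.4933, -0.3949, 0.0559]
tcp_rot: [-3.134, 0.009, 0.068]
wrist_force: [-0.1, 0.6, -1.6]
gripper_width: 0.0549
```

Emit:
send_rows:
  moves: "0 0 2 0 0 0 0.4; 0 0 4 0 0 0 0.4; 0 0 4 0 0 0 0.4"

```text
time: 8.88
tcp_pos: [0.4945, -0.397, 0.0538]
tcp_rot: [-3.138, 0.006, 0.068]
wrist_force: [-1.6, -5.9, 14.8]
gripper_width: 0.0548
```

Emit:
send_rows:
  moves: "0 0 -2 0 0 0 0.4; 0 0 -2 0 0 0 0.65; 0 0 -2 0 0 0 0.78; 0 0 -2 0 0 0 0.8; 0 0 -2 0 0 0 0.8"

```text
time: 9.5
tcp_pos: [0.4932, -0.3949, 0.054]
tcp_rot: [-3.134, 0.009, 0.068]
wrist_force: [0.2, 0.1, 0.7]
gripper_width: 0.0733
```

```bash
python3 -c "
from look import *; look('a9',s=(270,230,180,170))
from rows import *; s=read_state(); print(cur()[0], s['tcp_rot'],s['wrist_force'],s['gripper_width'])"
```

```text
scale 2.7586206896551726 split 497
[ 0.49325091 -0.39494349  0.05406873] [-3.13396669  0.00884581  0.06841636] [ 1.18509679 -0.13061574 -0.4166712 ] 0.07307520766718946
```

View pics/a9.png

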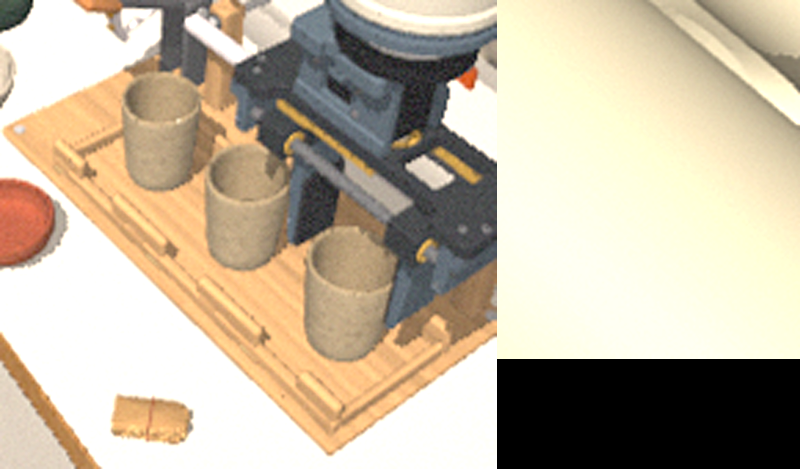

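Emit:
send_rows:
  moves: "0 0 -15 0 0 0 0.8; 0 0 -40 0 0 0 0.8; 0 0 -80 0 0 0 0.8; 0 0 -120 0 0 0 0.8; 0 0 -150 0 0 0 0.6; 0 -40 -160 0 0 0 0.4; 0 -90 -160 0 0 0 0.2; 0 -130 -160 0 0 0 0; 0 -170 -160 0 0 0 0; 0 -200 -160 0 0 0 0; 0 -200 -160 0 0 0 0"

```text
time: 10.98
tcp_pos: [0.481, -0.1949, 0.2168]
tcp_rot: [-3.134, 0.008, 0.071]
wrist_force: [-0.7, -0.9, 0.8]
gripper_width: 0.0062
```

```bash
python3 -c "
from look import *; look('b1',s=(270,190,180,210),t=(270,170,200,130))
from rows import *; s=read_state(); print(cur()[0], s['tcp_rot'],s['wrist_force'],s['gripper_width'],s['q'])"
```

```text
scale 2.1052631578947367 split 379
[ 0.48143181 -0.196891    0.21648551] [-3.13494422  0.00772221  0.0689861 ] [ 0.04126381 -1.86205418  0.25040001] 0.00041712688847433705 [-5.04036365e-01  3.37660575e-01  1.57508153e+00  1.48054321e-03
  1.23894415e+00  9.97310116e-01]
```

View pics/b1.png

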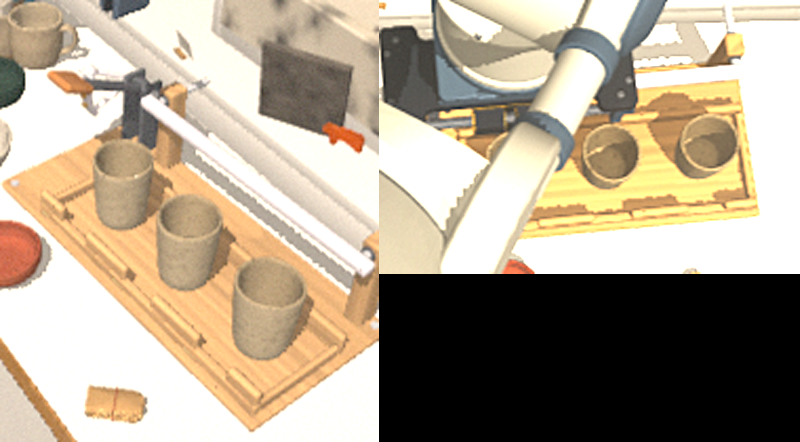

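Emit:
send_rows:
  moves: "-6 -30 0 0 0 0 0; -13 -60 10 0 0 0 0; -13 -60 26 0 0 0 0; -13 -60 26 0 0 0 0"
  force: 30

```text
time: 11.58
tcp_pos: [0.4635, -0.1379, 0.1898]
tcp_rot: [-3.134, 0.01, 0.068]
wrist_force: [-0.4, 0.5, 0.5]
gripper_width: 0.0003
```

```bash
python3 -c "
from look import *; look('b2',s=(250,180,120,120),t=(270,170,100,110))
from rows import *; s=read_state(); p,R=cur(); print(p, s['wrist_force'],s['gripper_width'])
from h import *
for k in [(0,0,.019),(.016,0,.019),(-.016,0,.019),(0,.013,.019),(0,-.013,.019),(0,0,-.008)]:
    X=p+R.apply(k); print(k,(proj('side',X)-[250,180])*3.636,(proj('top',X)-[270,170])*3.636+[436,0])
"
```

```text
scale 3.6363636363636362 split 436
[ 0.46419152 -0.13828503  0.19066464] [ 0.23228116 -0.06735829  0.85775652] 0.0007844297870308933
(0, 0, 0.019) [[190.30767696 101.14093599]] [[529.94356924 261.38866431]]
(0.016, 0, 0.019) [[215.21317115  91.36918989]] [[527.21325185 230.36885036]]
(-0.016, 0, 0.019) [[164.94171054 111.09334978]] [[532.69554304 292.65452214]]
(0, 0.013, 0.019) [[205.376105   112.75391346]] [[556.00337325 259.02975089]]
(0, -0.013, 0.019) [[175.51235458  89.73843633]] [[503.86710249 263.74908602]]
(0, 0, -0.008) [[190.95254776  56.36609012]] [[528.14111002 248.11754043]]
```

View pics/b2.png

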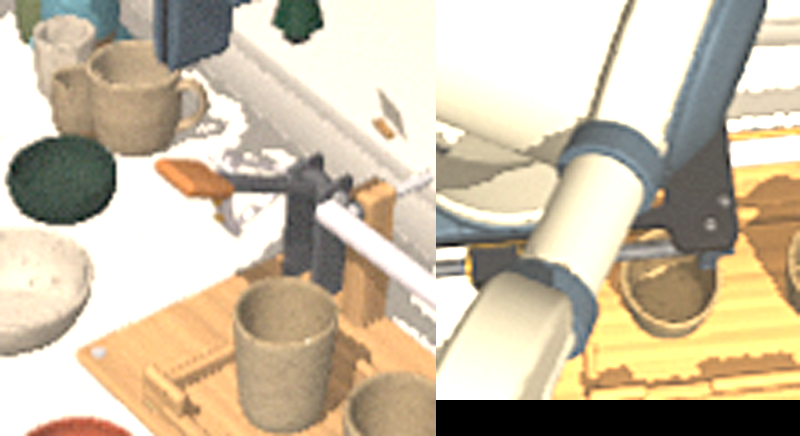

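Emit:
send_rows:
  moves: "3 0 12 0 6 0 0; 5 0 25 0 12 0 0; 5 0 38 0 12 0 0; 5 0 38 0 12 0 0"

```text
time: 12.18
tcp_pos: [0.4684, -0.1374, 0.1522]
tcp_rot: [-3.134, -0.2, 0.066]
wrist_force: [1.0, 0.8, 0.7]
gripper_width: 0.0001
```

```bash
python3 -c "
from look import *; look('b3',s=(250,180,120,120),t=(270,170,100,110))
from rows import *; s=read_state(); p,R=cur(); print(p, s['tcp_rot'],s['wrist_force'],s['gripper_width'])
"
```

```text
scale 3.6363636363636362 split 436
[ 0.46912887 -0.13742585  0.1528644 ] [-3.1344331  -0.20130117  0.0666661 ] [-0.79627034 -0.89304213  0.28802797] 0.00017131247891790763
```

View pics/b3.png

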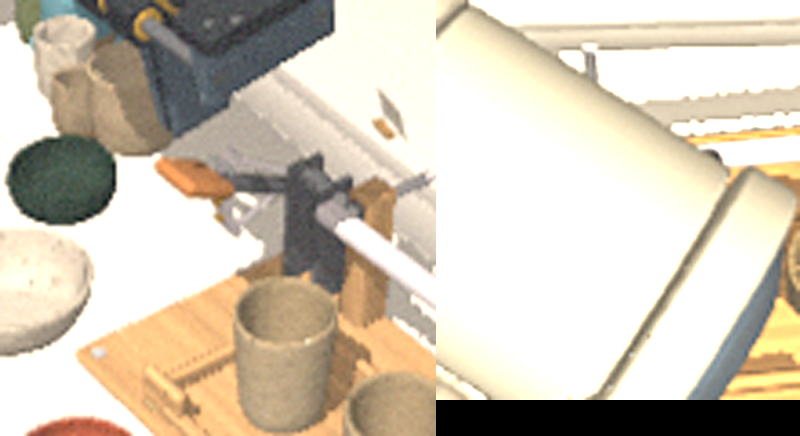

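Emit:
send_rows:
  moves: "-1 0 5 0 0 0 0; -2 0 10 0 0 0 0; -3 0 15 0 0 0 0; -3 0 15 0 0 0 0"

```text
time: 12.78
tcp_pos: [0.4682, -0.1365, 0.1364]
tcp_rot: [-3.133, -0.2, 0.067]
wrist_force: [0.4, -0.3, 0.2]
gripper_width: 0.0003
```

```bash
python3 -c "
from look import *; look('b4',s=(250,180,120,120),t=(270,170,100,110))
from rows import *; s=read_state(); p,R=cur(); print(p, s['tcp_rot'],s['wrist_force'],s['gripper_width'])
"
```

```text
scale 3.6363636363636362 split 436
[ 0.46844261 -0.13663351  0.13677984] [-3.13375269 -0.20041799  0.06687257] [-0.70527996 -0.60982885  0.34610401] 0.00031487923930605604
```

View pics/b4.png

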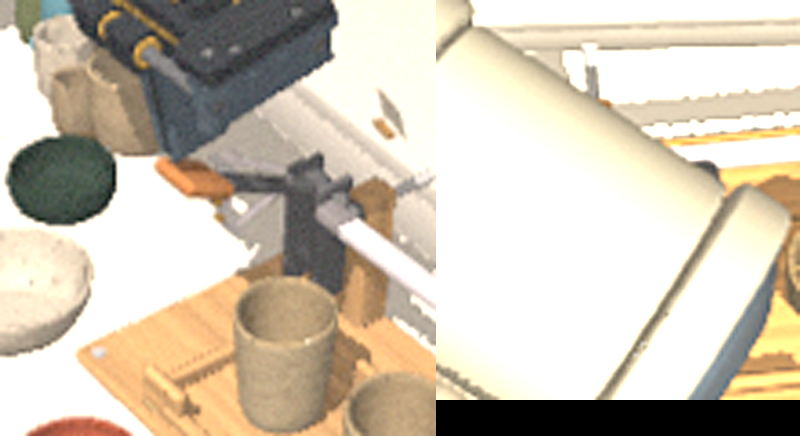

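Emit:
send_rows:
  moves: "-1 0 4 0 0 0 0; -2 0 8 0 0 0 0; -2 0 8 0 0 0 0"

```text
time: 13.25
tcp_pos: [0.4681, -0.1367, 0.1285]
tcp_rot: [-3.134, -0.201, 0.067]
wrist_force: [-0.6, -1.1, 5.1]
gripper_width: 0.0005
```

Emit:
send_rows:
  moves: "-1 0 4 0 0 0 0; -2 0 8 0 0 0 0; -2 0 8 0 0 0 0"

```text
time: 13.62
tcp_pos: [0.4676, -0.1366, 0.1203]
tcp_rot: [-3.134, -0.201, 0.067]
wrist_force: [-1.2, 1.2, 6.1]
gripper_width: 0.0003
```

```bash
python3 -c "
from look import *; look('b5',s=(250,180,120,120),t=(270,170,100,110))
from rows import *; s=read_state(); p,R=cur(); print(p, s['tcp_rot'],s['wrist_force'],s['gripper_width'])
"
```

```text
scale 3.6363636363636362 split 436
[ 0.46773987 -0.13656277  0.12053034] [-3.133822   -0.20076047  0.06676334] [-1.13080583  0.73082252  4.9560284 ] 0.0006206512619801909
```

View pics/b5.png

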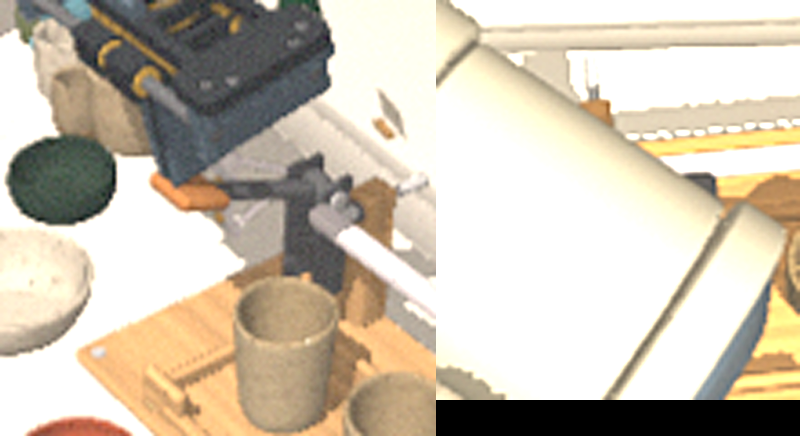

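Emit:
send_rows:
  moves: "-2 0 6 0 0 0 0; -4 0 12 0 0 0 0; -6 0 18 0 0 0 0; -8 0 24 0 0 0 0; -10 0 30 0 0 0 0; -12 0 36 0 0 0 0; -14 0 43 0 0 0 0; -14 0 43 0 0 0 0"

```text
time: 14.72
tcp_pos: [0.4624, -0.1367, 0.0751]
tcp_rot: [-3.134, -0.2, 0.067]
wrist_force: [-2.7, -2.3, 7.0]
gripper_width: -0.0
```

```bash
python3 -c "
from look import *; look('b6',s=(250,180,120,120),t=(270,170,100,110))
from rows import *; s=read_state(); p,R=cur(); print(p, s['tcp_rot'],s['wrist_force'],s['gripper_width'])
"
```

```text
scale 3.6363636363636362 split 436
[ 0.46244698 -0.13666394  0.075377  ] [-3.13383562 -0.20032574  0.06681115] [-2.10547517 -0.62629691  5.76124708] -6.449672559757024e-06
```

View pics/b6.png

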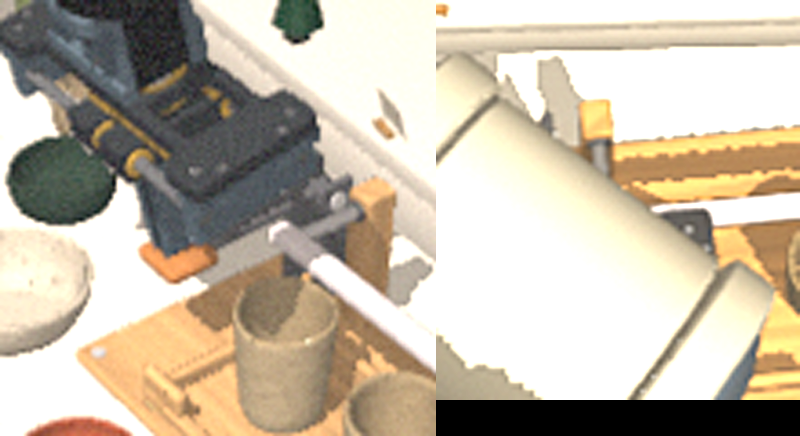

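```bash
python3 -c "
from look import *; look('b7',s=(320,230,140,140),t=(370,180,100,90))
from h import *
p=np.load('lane.npy')
for d in (0,.02,.03,.035,.04,.048,.055):
    X=w(p,[(.060-d,-.138,.088),(.074-d,-.138,.088)]); print(d,((proj('side',X)-[320,230])*3.333).round(0).tolist(),((proj('top',X)-[370,180])*3.333+[467,0]).round(0).tolist())
"
```

```text
scale 3.3333333333333335 split 467
0 [[410.0, 295.0], [428.0, 283.0]] [[726.0, 89.0], [723.0, 67.0]]
0.02 [[382.0, 313.0], [401.0, 300.0]] [[731.0, 121.0], [728.0, 99.0]]
0.03 [[368.0, 323.0], [388.0, 310.0]] [[734.0, 138.0], [730.0, 115.0]]
0.035 [[361.0, 327.0], [381.0, 314.0]] [[735.0, 146.0], [732.0, 123.0]]
0.04 [[354.0, 332.0], [374.0, 319.0]] [[737.0, 154.0], [733.0, 131.0]]
0.048 [[343.0, 340.0], [363.0, 326.0]] [[739.0, 167.0], [735.0, 144.0]]
0.055 [[333.0, 346.0], [353.0, 333.0]] [[740.0, 178.0], [737.0, 155.0]]
```

View pics/b7.png

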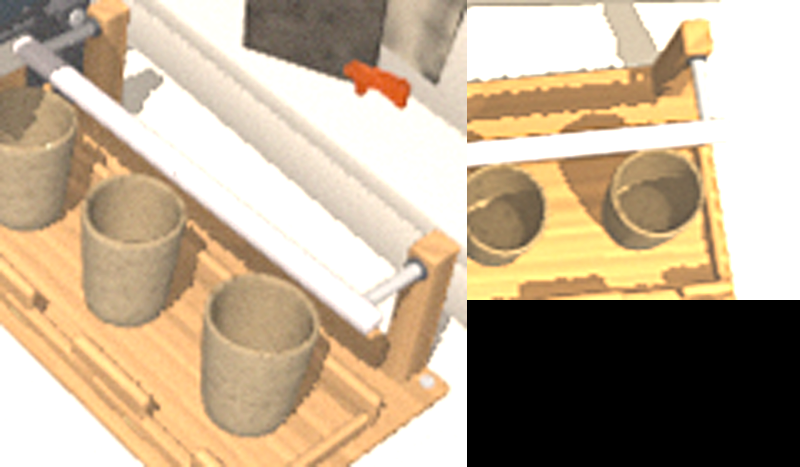

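Emit:
send_rows:
  moves: "-1 0 4 0 0 0 0; -3 0 8 0 0 0 0; -4 0 12 0 0 0 0; -5 0 15 0 0 0 0; -6 0 17 0 0 0 0; -6 0 17 0 0 0 0"

```text
time: 15.68
tcp_pos: [0.4609, -0.1371, 0.0578]
tcp_rot: [-3.135, -0.202, 0.067]
wrist_force: [1.3, -0.2, 5.4]
gripper_width: 0.0004
```

```bash
python3 -c "
from look import *; look('b8',s=(320,230,140,140),t=(370,180,100,90))
from rows import *; s=read_state(); p,R=cur(); print(p, s['wrist_force'],s['time'])
look('b9',s=(250,180,120,120),t=(270,170,100,110))
"
```

```text
scale 3.3333333333333335 split 467
[ 0.46087139 -0.13706406  0.05790092] [ 1.31974295 -0.81445396  5.53272462] 15.775
scale 3.6363636363636362 split 436
```

View pics/b8.png

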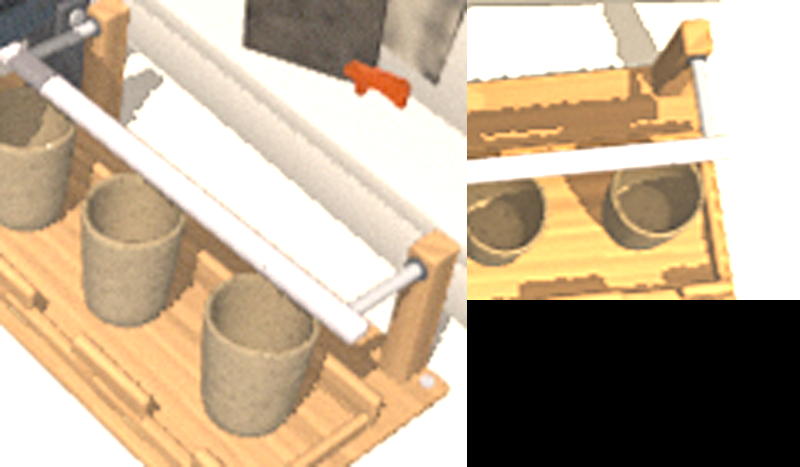

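View pics/b9.png

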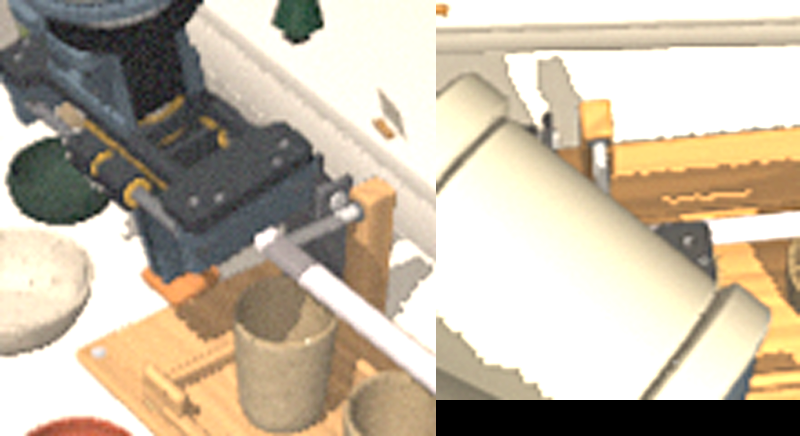

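Emit:
send_rows:
  moves: "-0.5 0 2 0 0 0 0; -1 0 4 0 0 0 0; -1 0 4 0 0 0 0; -1 0 4 0 0 0 0; -1 0 4 0 0 0 0; -1 0 4 0 0 0 0; -1 0 4 0 0 0 0; -1 0 4 0 0 0 0"

```text
time: 16.88
tcp_pos: [0.461, -0.1372, 0.054]
tcp_rot: [-3.135, -0.203, 0.067]
wrist_force: [2.9, 0.7, 7.8]
gripper_width: 0.0006
```

```bash
python3 -c "
from look import *; look('c1',s=(320,230,140,140),t=(370,180,100,90))
from rows import *; s=read_state(); p,R=cur(); print(p, s['wrist_force'],s['time'],s['qvel'])
look('c2',s=(220,180,240,180),t=(270,170,180,150))
"
```

```text
scale 3.3333333333333335 split 467
[ 0.46106728 -0.1371666   0.0540121 ] [2.62351462 0.0672494  8.18063406] 16.975 [-0.00049848 -0.00015247 -0.00077747 -0.00149137 -0.00041484  0.00023139]
scale 1.9047619047619047 split 457
```

View pics/c1.png

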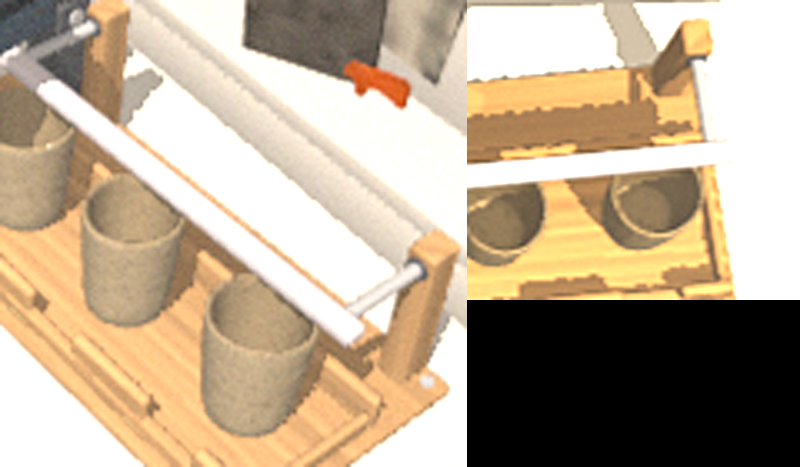

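View pics/c2.png

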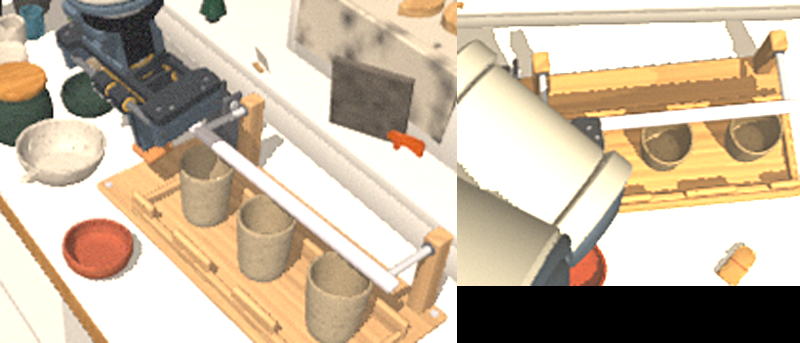

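```bash
python3 - <<'E'
from station import optics
from h import *
import cv2
p=np.load("lane.npy")
a=cv2.imread("pics/top0.png").astype(int); b=optics.camera("top")["frame"][:,:,::-1].astype(int)
for u in (375,390,405,420,430):
    o=[]
    for im,r in((a,(195,225)),(b,(205,240))):
        c=im[r[0]:r[1],u-1:u+2].mean(1); m=(c[:,0]>c[:,2]-12)&(c.sum(1)>480)   # bluish-white, not wood
        i=np.where(m)[0]+r[0]; o.append((i.min(),i.max(),len(i)))
    # near-edge / far-edge displacement -> d
    res=[]
    yl=-.138+(438-u)*.0022
    def row(d):
        ys=np.linspace(-.138,.138,300); 
        q=proj("top",w(p,np.c_[np.full(300,.067-d),ys,np.full(300,.088)])); k=np.argsort(q[:,0]); return np.interp(u,q[k,0],q[k,1])
    print(u,o,[round(row(d)-row(0),1) for d in(.043,.045,.048,.051,.053)],round(row(0),1),round(row(.048),1))
E
```

```text
Traceback (most recent call last):
ValueError: zero-size array to reduction operation minimum which has no identity
```

```bash
python3 - <<'E'
from station import optics
from h import *
import cv2
p=np.load("lane.npy")
a=cv2.imread("pics/top0.png").astype(int); b=optics.camera("top")["frame"][:,:,::-1].astype(int); cv2.imwrite("pics/topf.png",b)
for u in (390,410,425):
    for im,r in((a,(198,222)),(b,(214,240))):
        print(u,r[0],[tuple(x) for x in im[r[0]:r[1],u].tolist()])
    def row(d):
        ys=np.linspace(-.138,.138,300); 
        q=proj("top",w(p,np.c_[np.full(300,.067-d),ys,np.full(300,.088)])); k=np.argsort(q[:,0]); return np.interp(u,q[k,0],q[k,1])
    print([round(row(d)-row(0),1) for d in(.043,.045,.048,.051,.053)],round(row(0),1),round(row(.048),1))
E
```

```text
390 198 [(104, 121, 131), (91, 106, 116), (183, 209, 224), (206, 232, 242), (114, 128, 137), (66, 121, 174), (60, 130, 191), (139, 150, 171), (191, 200, 213), (197, 208, 224), (198, 208, 226), (209, 219, 232), (213, 224, 236), (183, 188, 202), (93, 125, 160), (66, 128, 181), (74, 136, 191), (73, 133, 190), (73, 133, 187), (74, 132, 184), (72, 133, 185), (79, 143, 197), (51, 90, 128), (48, 77, 107)]
390 214 [(46, 76, 105), (47, 76, 108), (45, 75, 105), (45, 76, 104), (45, 76, 106), (48, 76, 105), (48, 78, 109), (48, 79, 108), (47, 77, 108), (42, 67, 92), (62, 110, 156), (78, 144, 201), (69, 139, 199), (113, 127, 149), (187, 194, 209), (190, 201, 217), (189, 198, 216), (198, 206, 225), (206, 217, 232), (201, 211, 228), (107, 119, 135), (39, 59, 73), (36, 52, 64), (37, 52, 62), (38, 51, 62), (38, 52, 63)]
[np.float64(21.1), np.float64(22.1), np.float64(23.6), np.float64(25.1), np.float64(26.1)] 208.6 232.2
410 198 [(195, 221, 235), (204, 229, 241), (117, 130, 138), (65, 117, 167), (62, 131, 194), (149, 161, 178), (189, 197, 212), (196, 206, 222), (196, 207, 223), (203, 215, 230), (209, 
[... 1048 characters left out ...]
51, 86, 121), (51, 79, 109), (52, 84, 112), (54, 92, 128), (75, 132, 185)]
425 214 [(47, 77, 106), (50, 79, 108), (49, 80, 109), (49, 80, 111), (48, 77, 107), (49, 79, 109), (46, 71, 99), (64, 113, 158), (47, 82, 116), (28, 53, 76), (134, 142, 154), (179, 187, 203), (187, 197, 214), (189, 201, 218), (197, 207, 223), (201, 211, 228), (176, 183, 201), (81, 97, 115), (47, 74, 92), (56, 83, 101), (44, 59, 74), (41, 56, 69), (47, 66, 80), (49, 73, 88), (49, 71, 86), (52, 73, 90)]
[np.float64(21.1), np.float64(22.1), np.float64(23.6), np.float64(25.1), np.float64(26.1)] 205.4 229.0[ WARN:0@1.608] global loadsave.cpp:1063 imwrite_ Unsupported depth image for selected encoder is fallbacked to CV_8U.
```

Emit:
send_rows:
  moves: "-0.5 0 2 0 0 0 0; -1 0 4 0 0 0 0; -1 0 4 0 0 0 0; -1 0 4 0 0 0 0; -1 0 4 0 0 0 0; -1 0 4 0 0 0 0; -1 0 4 0 0 0 0; -1 0 4 0 0 0 0"

```text
time: 18.18
tcp_pos: [0.4612, -0.1373, 0.0501]
tcp_rot: [-3.135, -0.203, 0.067]
wrist_force: [3.5, 1.4, 10.0]
gripper_width: 0.0006
```

```bash
python3 - <<'E'
from station import optics
import numpy as np
from rows import *
b=optics.camera("top")["frame"][:,:,::-1].astype(int)
for u in (390,410): print(u,b[224:240,u,0].tolist())
s=read_state(); print(cur()[0],s["wrist_force"],s["qvel"],s["time"])
from look import *
look('c3',s=(220,180,240,180),t=(270,170,180,150))
E
```

```text
390 [44, 43, 75, 50, 41, 162, 187, 186, 189, 202, 209, 168, 66, 30, 33, 36]
410 [51, 38, 23, 149, 182, 182, 188, 197, 200, 168, 72, 39, 47, 50, 47, 44]
[ 0.46120763 -0.13727693  0.05005279] [3.38184126 1.07434777 9.92220568] [-1.45387915e-03 -4.47776485e-05  2.21085625e-04 -1.25245628e-03
  6.83461261e-04 -1.56468414e-03] 18.225
scale 1.9047619047619047 split 457
```

View pics/c3.png

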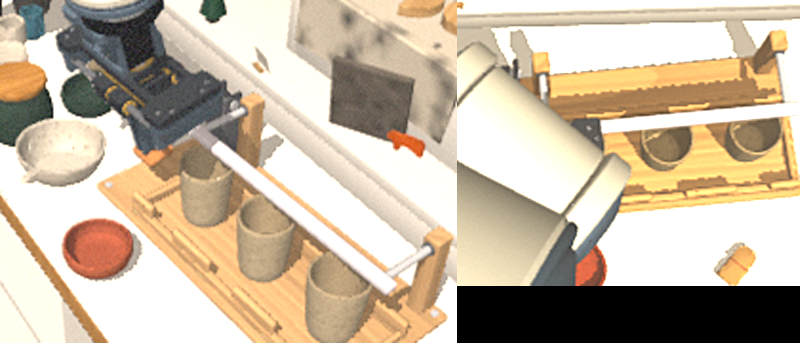

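```bash
python3 -c "
from station import manip; print(manip.finish_job())"
```

```text
the job is handed in; nothing more can be done
None
```

I stood the toppled beaker up on the lane floor in its place, the one farthest from the lever, and let go of it. I then pressed the lever with the closed fingers and handed the job in at about 18.3 s while still holding it.

**Beaker:** the last pictures show it upright, in line with the other two. I saw no movement of the neighbours, bowl or tag stack. The mug left of the lane was outside the last enlarged pictures, so I did not check it again.

**Lever:** I judged the angle from the keeper bar, because the joint angle is not reported. The bar had moved about 48 mm, which is the third-click value and puts the lever near 0.72 rad. The fingers were pressing with about 10 N and the arm was at rest.

**Disagreements found:**
- **Fingertips:** they looked about 25–30 mm farther back along the tool than the stated 19 mm ahead of the TCP. First contact with the lever pad agreed with the pictures.
- **Camera and arm:** they differed by about 4 mm in y.
- **Bar travel:** one step earlier I read it by eye as about 47 mm. A pixel measurement gave 45 mm, so I pressed about 4 mm further.

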